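# Charge the grinding jar and hold the mill lid open

### The job

Tip all five steel balls from the scoop through the funnel into the glass grinding jar, then set the empty scoop down upright on the bench and let go of it. After that raise the blue lid of the mill by its handle and hold it open at 50 degrees (give or take 7) so that I can put the jar in: it falls shut if let go, so finish while still holding it there, with nothing but the gripper carrying it. Do not push the other things on the bench about or knock them over.

Things in the scene. Friction and masses are not known exactly. Their poses are not given: they have to be found in the camera images.
- scoop: loose aluminium scoop, 125 long (its x) x 62 wide, walls to 52 high, 0.16 kg. Origin: centre of its underside. Open mouth at +x. The floor slopes down 12 degrees from mouth to closed back, so level it keeps the balls at the back; they roll out when the mouth is tipped well past 12 degrees down (45 empties it). Blue grip block on a bridge over its middle
- scoop_grip (a point): centre of the scoop's blue grip block, 78 above its underside; block 40 long (scoop's x) x 16 wide (y), spanning 57 to 95 above the underside, nothing beside it above 57
- scoop_lip (a point): middle of the scoop's pouring edge, on its floor at the mouth: 62.5 ahead (+x) of the scoop's origin and 30 up; the mouth is 40 wide
- ball0_center (a point): centre of steel ball 1 of 5, 14 dia, 11 g; the balls start in the scoop
- ball1_center (a point): centre of steel ball 2 of 5, 14 dia, 11 g; the balls start in the scoop
- ball2_center (a point): centre of steel ball 3 of 5, 14 dia, 11 g; the balls start in the scoop
- ball3_center (a point): centre of steel ball 4 of 5, 14 dia, 11 g; the balls start in the scoop
- ball4_center (a point): centre of steel ball 5 of 5, 14 dia, 11 g; the balls start in the scoop
- jar: fixed: yellow holder plate 90 x 90 x 10 with an upright clear glass jar (outside 46 dia, inside 38 dia, rim 70 above the bench) and a steel funnel standing in its mouth. Origin: centre of the plate's underside, on the bench; z up
- jar_in (a point): centre of the jar's inner floor, 15 above the bench; the five balls fill about 30 above it
- funnel_rim (a point): centre of the funnel's mouth at the height of its rim, 125 above the bench; mouth 114 dia outside, 108 inside, throat 31 inside; upright
- mill: fixed: white bench mill, 220 deep (its x) x 240 wide (y) x 110 high without lid, open chamber on top. Origin: centre of its underside; its front with the controls looks along its -x
- guard (a joint): angle of the mill's blue lid in rad: 0 shut, grows as it opens upward, 0.873 = 50 degrees, stop at 1.9. Lid 220 x 240 x 10, 0.3 to 0.7 kg, on a nearly frictionless hinge along the mill's y at its rear (+x) top edge; falls shut from any angle below about 75 degrees
- guard_hinge (a point): point on the lid's hinge axis, midway across the mill, at the rear top edge (110 above the bench); the axis runs along the mill's y
- guard_handle (a point): centre of the lid's handle: black round bar 46 long (along the mill's y), 16 dia, on a central 12 x 12 stem, 38 above the lid's top and 28 from its front edge; when shut 192 ahead of the hinge axis and 48 above it. Its flat ends can be pinched and turn between the fingers as the lid rises, or the bar pinched across
- reagent: bystander, to be left alone: amber reagent bottle, 60 dia x 130 tall; origin at its underside
- flask: bystander, to be left alone: conical glass flask, 68 dia x 94 tall; origin at its underside
- corkring: bystander, to be left alone: cork ring, 90 dia x 28 tall; origin at its underside
- sample: bystander, to be left alone: small glass jar with red cap, 36 dia x 55 tall; origin at its underside
- spanner: bystander, to be left alone: flat spanner lying on the bench; origin at its underside
- beaker: bystander, to be left alone: glass beaker, 68 dia x 90 tall; origin at its underside
- vial: bystander, to be left alone: glass vial with blue cap, 28 dia x 50 tall; origin at its underside
There are look-alikes about, which are no part of the job. Leave any purple, turquoise or yellow look-alike of the scoop alone.

How it is judged:
By the outcome, as a careful person would: the job done as asked, in the order asked, and still so for the second after the job is handed in, while the arm keeps its last pose, push and grip.
It also fails if it takes over 69 s, if anything falls off the work surface, if the arm or the gripper's body presses on something with over 40 N, if the wrist force passes 120 N, or if a joint passes its speed limit or range.

### The arm

A 6-joint arm with a two-finger parallel gripper is mounted at the origin on the work surface. World frame = base frame: x ahead of the robot, y to its left, z up, the work surface at z = 0. Lengths are in m, angles in rad, forces in N, time in s.
With the tool pointing down it reaches from about 0.35 to 0.875 m from the base axis. Payload 15.5 kg.
Tool frame: the origin (TCP) lies midway between the tips of the shut fingers; the grasp point (between the pads) lies 19 mm behind it; z points along the fingers, y is the line along which they close (so a half turn about z gives the same grasp; the last joint's range is limited). The gripper opens to 85 mm and grips with 20 to 120 N. Pads are 22 mm wide; open, the fingers measure 114 mm over their backs; the gripper's body (76 mm by 85 mm) begins 54 mm behind the grasp point. The pads swing forward as they close: fully open they stand 13 mm farther back than shut.
Start: joints at [-1.387, 0.494, 1.345, -0, 1.302, -0.096], TCP at [0.173, -0.601, 0.201] pointing down, gripper open.
Joint ranges: [-2.91, 2.91], [-0.82, 2.16], [0.22, 2.67], [-1.22, 4.37], [0.12, 2.79], [-3.08, 3.08]. Speed limits (rad/s): [1.89, 1.89, 2.57, 3.01, 3.01, 3.01].

### API

Orientations are given as [roll, pitch, yaw] about the fixed x, y, z axes, in that order (R = Rz(yaw) Ry(pitch) Rx(roll)).
In Python, from workcell import * gives the robot as it stands.
- The arm moves only by the tool move_arm, never from a script. Its argument "targets" is a list of rows, each an object of numbers: "tx", "ty", "tz": the shift along the tool's x, y, z in cm; "turn": the turn about the tool's z in degrees. In form: [{"tx": .., "ty": .., "tz": .., "turn": ..}, ...]. A call has 1 to 8 rows; each row is the pose to reach, as a shift and turn from the pose commanded when the call began, along the tool's axes at that moment; what a row does not reach only later rows make up. A row lasts 1/8 s, in which the tool goes at most 62.5 mm and 10.7 degrees, less where a joint would pass 70% of its speed; a pose out of reach is approached as far as the arm can. A call with a gripper value outside its range is refused whole. "gripper" is the opening, from -1 (shut) to 1 (fully open), set as the call begins (left out, the last holds). The fingers move at their own pace and stop on an object; "newtons" is the grip in N (left out, the last holds). Time passes only in rows, so rows that repeat a pose let the fingers close. It gives the time, the measured TCP pose, the force, the opening and the grip force at its end, in the units of the state.
- read_state(): the state, without advancing time (a new reading comes with each control period).
- camera(name): name is "scene" or "top" or "wrist"; returns the picture (400x640x3 uint8, red, green, blue); there is no depth.
- calibration(name): a dict with "camera_matrix" (3x3 intrinsics, pixels), "rvec" (rotation vector, rad) and "tvec" (3), from world to camera coordinates, as OpenCV has them. Camera axes: x right, y down, z forward; pixel columns grow to the right and rows downward; lengths in m; the calibration is good to about 2 mm. A picture is of the moment at which its call begins: read the wrist's pose just before it. calibration takes no time and is no camera call; for the wrist camera it gives the pose at the moment of the call.
- sign_off(): hands the job in; it is judged then, once.
The state is a dict: "t": time; "qpos": joint angles; "qd": joint speeds; "effort": joint torques, N m; "tool_pos": TCP position; "orientation": TCP orientation; "contact_force": force on the tool from outside, world axes, zero at the start; "torque": the same for the moment, N m; "width": opening from 0.0 (shut) to 1.0 (fully open); "finger_force": force on a finger pad.
Only numpy, scipy, OpenCV 4.12 (cv2) and the standard library are available. Lean on these libraries where they do the work, as an engineer would, in place of code of your own. Each camera call takes 0.05 s, during which the arm holds its last target. There are 200 camera calls.

## Working session

There is one attempt and no reset: what is moved stays moved. The work goes in short steps, Python scripts to look and compute and a tool call to move; the robot and the scene stay as the last step left them, time stands still between calls to the robot, and variables do not carry over. Pictures are saved under pics/ and viewed, at most 10 in all, crops included, and the job is handed in when it is done.

Besides the shell and the picture viewer there is one more tool, called after "Call:" in YAML: its name, and indented under it one key for each argument. move_arm: Moves the arm, as the interface text tells. Its arguments: {"type":"object","properties":{"targets":{"type":"array"},"gripper":{"type":"number"},"newtons":{"type":"number"}},"required":["targets"]}

```bash
mkdir -p pics; ls; cat > h.py <<'E'
from workcell import *
import numpy as np, cv2
from scipy.spatial.transform import Rotation as Ro
def cal(n):
    c=calibration(n); return np.array(c["camera_matrix"],float),np.array(c["rvec"],float).ravel(),np.array(c["tvec"],float).ravel()
def ray(n,uv,c=None):
    K,r,t=c or cal(n); R=Ro.from_rotvec(r).as_matrix()
    return -R.T@t, R.T@np.linalg.solve(K,[uv[0],uv[1],1.])
def plane(n,uv,z,c=None):
    o,d=ray(n,uv,c); return o+d*(z-o[2])/d[2]
def proj(n,p,c=None):
    K,r,t=c or cal(n); return cv2.projectPoints(np.array(p,float).reshape(-1,3),r,t,K,None)[0].reshape(-1,2)
def save(n,f):
    im=camera(n); cv2.imwrite(f,im[:,:,::-1]); return im
E
python3 - <<'E'
from h import *
a=save("top","pics/top.png");b=save("scene","pics/scene.png")
print(read_state())
for n in("top","scene"):print(n,cal(n),ray(n,(320,200)))
E
```

```text
pics
{'t': 0.1, 'qpos': array([-1.38648872e+00,  4.94128578e-01,  1.34606071e+00,  4.06107599e-05,
        1.30251765e+00, -9.54723973e-02]), 'qd': array([-0.00123768, -0.00164017,  0.00017843, -0.00069049, -0.00118567,
        0.00232945]), 'effort': array([-3.73083776e-04, -8.83590674e+01, -3.84563041e+01, -2.64218379e-04,
        5.34492749e-03, -1.60187921e-05]), 'tool_pos': array([ 0.17255779, -0.60033506,  0.20095809]), 'orientation': array([-3.14048718e+00, -1.45189429e-04,  2.79769135e-01]), 'contact_force': array([ 0.92056831, -0.19336322, -0.03059245]), 'torque': array([-0.00978926,  0.01638249, -0.02896915]), 'finger_force': 0.0, 'width': 1.0007873163237846}
top (array([[402.65139885,   0.        , 320.26119306],
       [  0.        , 402.65139885, 197.26694095],
       [  0.        ,   0.        ,   1.        ]]), array([ 2.1512926 , -2.15689325,  0.10389405]), array([-0.11631805,  0.51362264,  1.33589912])) (array([ 0.35772512, -0.14185682,  1.38342833]), array([ 0.10731041,  0.01841489, -0.9940784 ]))
scene (array([[387.12462471,   0.        , 323.71080806],
       [  0.        , 387.12462471, 200.07339761],
       [  0.        ,   0.        ,   1.        ]]), array([ 0.77382323,  2.5734041 , -1.09635268]), array([ 0.46975219, -0.0162851 ,  1.32301105])) (array([0.93743813, 0.53845356, 0.89586163]), array([-0.40085121, -0.60259035, -0.69014136]))
```

View pics/top.png

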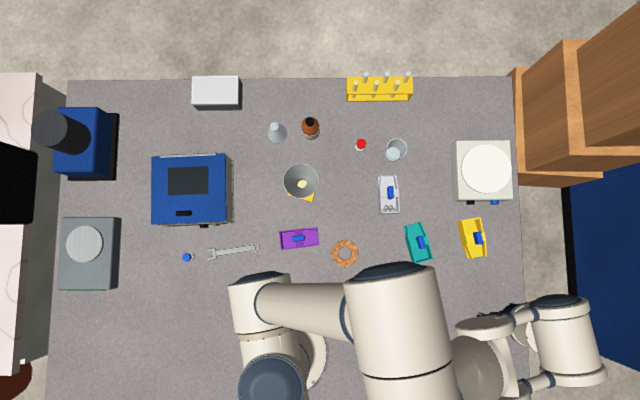

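View pics/scene.png

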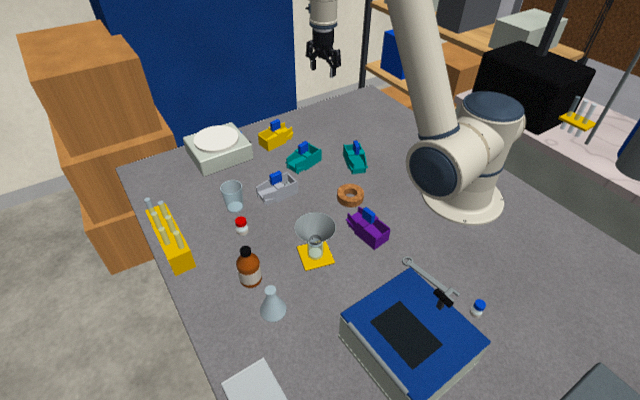

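Candidates for the scoop (top image): grey (390,193), purple (299,238), turquoise (418,242), yellow (473,238), and a second turquoise hidden under the arm (scene 355,158). By the description, bare aluminium with the blue grip, I choose the grey one at (390,193). I'll check it in a close crop.

```bash
python3 - <<'E'
from h import *
a=cv2.imread("pics/top.png");b=cv2.imread("pics/scene.png")
A=cv2.resize(a[165:225,360:420],(400,400),interpolation=cv2.INTER_CUBIC)
B=cv2.resize(b[160:210,245:305],(400,333),interpolation=cv2.INTER_CUBIC)
o=np.zeros((400,800,3),np.uint8);o[:,:400]=A;o[:333,400:]=B
cv2.imwrite("pics/crop1.png",o)
def blue(im,x0,y0,x1,y1,mn=8):
    h=cv2.cvtColor(im,cv2.COLOR_BGR2HSV);m=((h[...,0]>100)&(h[...,0]<125)&(h[...,1]>130)).astype(np.uint8)
    M=np.zeros_like(m);M[y0:y1,x0:x1]=m[y0:y1,x0:x1]
    n,_,s,c=cv2.connectedComponentsWithStats(M); i=1+np.argmax(s[1:,4]);return c[i],s[i]
ct,st=blue(a,375,175,405,210);cs,ss=blue(b,250,165,300,200)
print(ct,st,cs,ss,plane("top",ct,.085),plane("scene",cs,.078))
# funnel rim: two views approx
print("funnel top",plane("top",(301,181),.125),"scene",plane("scene",(315,229),.125))
print("handle",plane("top",(183,213),.158),plane("scene",(443,298),.158))
# lid corners in top
h=cv2.cvtColor(a,cv2.COLOR_BGR2HSV);m=((h[...,0]>100)&(h[...,0]<125)&(h[...,1]>130)).astype(np.uint8);m[:,:140]=0;m[:,245:]=0;m[240:]=0
cn=max(cv2.findContours(m,0,1)[0],key=cv2.contourArea);r=cv2.minAreaRect(cn);print(r,[plane("top",p,.12).round(3) for p in cv2.boxPoints(r)])
for n,uv,z in[("reagent",(310,121),.13),("beaker",(397,149),.09),("sample",(361,144),.055),("cork",(345,253),.028),("turq",(418,242),.05),("flask",(277,132),.05)]:print(n,plane("top",uv,z).round(3))
E
```

```text
[390.0625 191.875 ] [387 186   7  13  64] [275.36923077 177.29230769] [269 171  13  14 130] [ 0.52357852 -0.34496681  0.085     ] [ 0.52526225 -0.34435954  0.078     ]
funnel top [ 0.55424303 -0.05851281  0.125     ] scene [ 0.56271431 -0.04803721  0.125     ]
handle [0.45135859 0.30144353 0.158     ] [0.45407968 0.30121573 0.158     ]
((187.60414123535156, 188.80186462402344), (67.229736328125, 75.93677520751953), 87.66268920898438) [array([0.636, 0.434, 0.12 ]), array([0.645, 0.189, 0.12 ]), array([0.429, 0.175, 0.12 ]), array([0.42 , 0.415, 0.12 ])]
reagent [ 0.748 -0.087  0.13 ]
beaker [ 0.664 -0.37   0.09 ]
sample [ 0.69  -0.256  0.055]
cork [ 0.326 -0.2    0.028]
turq [ 0.362 -0.438  0.05 ]
flask [0.735 0.029 0.05 ]
```

View pics/crop1.png

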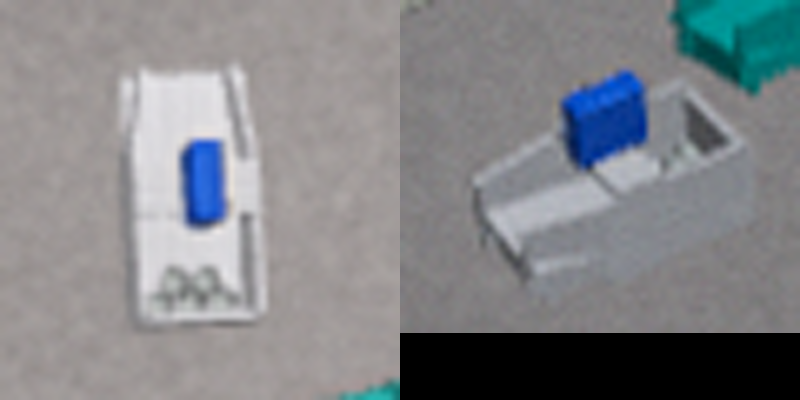

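The crop confirms it: a bare aluminium scoop with a blue grip (top ≈ 390,192), mouth towards +x, and balls at the back. The mill's handle is at top ≈ (183,213), the funnel at (301,181).

The tool can't be tilted, so I plan to tip the scoop by pivoting it in the pinch: its front face pushed against the funnel's near rim. First I'll go above the scoop.

```bash
cat >> h.py <<'E'
def shift(p,yaw=None,s=None):
    s=s or read_state(); o=s["orientation"]; R=Ro.from_euler("xyz",o).as_matrix()
    d=R.T@(np.array(p)-s["tool_pos"])*100
    t=0 if yaw is None else -np.degrees((yaw-o[2]+np.pi)%(2*np.pi)-np.pi)
    return d.round(2),round(t,1)
E
python3 - <<'E'
from h import *
print(shift([.523,-.345,.22],.06))
f=lambda x,y:(360+x/6.667,165+y/6.667)
print(plane("top",f(185,72),.045),plane("top",f(200,318),.052))
E
```

```text
(array([ 40.73, -14.87,  -1.88]), np.float64(12.6))
[ 0.58311279 -0.3446374   0.045     ] [ 0.45844424 -0.3484425   0.052     ]
```

Call:
move_arm:
  targets:
    - {"tx": 5,"ty": -2,"tz": -1,"turn": 4}
    - {"tx": 11,"ty": -4,"tz": -2,"turn": 8}
    - {"tx": 17,"ty": -6,"tz": -2,"turn": 14}
    - {"tx": 23,"ty": -8,"tz": -2,"turn": 14}
    - {"tx": 29,"ty": -10,"tz": -2,"turn": 14}
    - {"tx": 35,"ty": -12.5,"tz": -2,"turn": 14}
    - {"tx": 40.5,"ty": -15,"tz": -2,"turn": 14}
    - {"tx": 40.5,"ty": -15,"tz": -2,"turn": 14}
  gripper: 1
  newtons: 30

```text
t: 1.1
tool_pos: [0.523, -0.3416, 0.221]
orientation: [-3.141, -0.0, 0.04]
contact_force: [-1.4, -1.1, -0.3]
width: 1.0
finger_force: 0.0
```

```bash
python3 - <<'E'
from h import *
s=read_state();print(s["t"],s["tool_pos"],s["orientation"],np.abs(s["qd"]).max())
c=cal("wrist");save("wrist","pics/w1.png");np.save("c1.npy",np.array(c,dtype=object),allow_pickle=True)
print(ray("wrist",(320,200),c), proj("wrist",[.524,-.345,.09],c))
E
```

```text
1.1 [ 0.52298198 -0.34158365  0.2210191 ] [-3.14072643e+00 -4.16986826e-05  3.97350984e-02] 0.02270554874770652Traceback (most recent call last):
  File "<stdin>", line 3, in <module>
ValueError: could not broadcast input array from shape (3,3) into shape (3,)
```

View pics/w1.png

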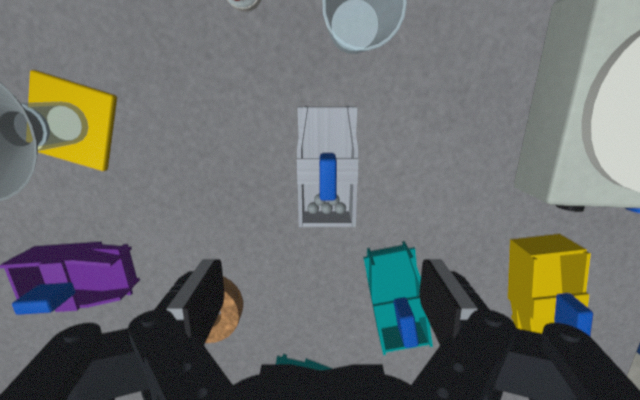

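The wrist view shows the scoop from (297,107) to (357,227), almost exactly square to the tool, with its grip at (328,177) and the balls at (327,207).

```bash
python3 - <<'E'
from h import *
c=cal("wrist");a=cv2.imread("pics/w1.png")
h=cv2.cvtColor(a,cv2.COLOR_BGR2HSV);m=((h[...,0]>100)&(h[...,0]<125)&(h[...,1]>130)).astype(np.uint8)
m[:140]=0;m[210:]=0;m[:,:300]=0;m[:,355:]=0
r=cv2.boundingRect(m);print(r)
x,y,w,hh=r
cc,dd=ray("wrist",(320,200),c);print("cam",cc)
for v in (y,y+hh):print(v,plane("wrist",(x+w/2,v),.095,c),plane("wrist",(x+w/2,v),.057,c))
ys,xs=np.nonzero(m);k=np.polyfit(ys,xs,1);print("slope",k)
print("back/front",plane("wrist",(327.5,227),.052,c),plane("wrist",(327.5,107),.03,c))
print("pred", proj("wrist",[.524,-.345,.095],c))
for z in(.06,):print(shift([.523,-.345,z]))
E
```

```text
(320, 154, 16, 47)
cam [ 0.59808215 -0.34098385  0.39327385]
154 [ 0.54698234 -0.34839252  0.095     ] [ 0.54047224 -0.34933638  0.057     ]
201 [ 0.50322616 -0.35034653  0.095     ] [ 0.49114153 -0.35153933  0.057     ]
slope [3.70350053e-04 3.27399437e+02]
back/front [ 0.45991898 -0.35247599  0.052     ] [ 0.58485533 -0.34729892  0.03      ]
pred [[323.13794982 178.99884895]]
(array([ 0.12,  0.23, 16.1 ]), 0)
```

Call:
move_arm:
  targets:
    - {"tx": 0,"ty": 0.6,"tz": 4}
    - {"tx": 0,"ty": 0.6,"tz": 8}
    - {"tx": 0,"ty": 0.6,"tz": 12}
    - {"tx": 0,"ty": 0.6,"tz": 15}
    - {"tx": 0,"ty": 0.6,"tz": 16}
    - {"tx": 0,"ty": 0.6,"tz": 16}

```text
invalid input at $.targets[0]: expected keys tx, ty, tz, turn
```

Call:
move_arm:
  targets:
    - {"tx": 0}
    - {"tx": 0}
    - {"tx": 0}
    - {"tx": 0}
    - {"tx": 0}
    - {"tx": 0}
  gripper: -1
  newtons: 40

```text
invalid input at $.targets[0]: expected keys tx, ty, tz, turn
```

Call:
move_arm:
  targets:
    - {"tx": 0,"ty": 0.6,"tz": 4,"turn": 0}
    - {"tx": 0,"ty": 0.6,"tz": 8,"turn": 0}
    - {"tx": 0,"ty": 0.6,"tz": 12,"turn": 0}
    - {"tx": 0,"ty": 0.6,"tz": 15,"turn": 0}
    - {"tx": 0,"ty": 0.6,"tz": 16,"turn": 0}
    - {"tx": 0,"ty": 0.6,"tz": 16,"turn": 0}

```text
t: 1.9
tool_pos: [0.5201, -0.3512, 0.0616]
orientation: [-3.141, 0.0, 0.035]
contact_force: [0.5, -0.2, 1.0]
width: 0.999
finger_force: 0.0
```

Call:
move_arm:
  targets:
    - {"tx": 0,"ty": 0,"tz": 0,"turn": 0}
    - {"tx": 0,"ty": 0,"tz": 0,"turn": 0}
    - {"tx": 0,"ty": 0,"tz": 0,"turn": 0}
    - {"tx": 0,"ty": 0,"tz": 0,"turn": 0}
    - {"tx": 0,"ty": 0,"tz": 0,"turn": 0}
    - {"tx": 0,"ty": 0,"tz": 0,"turn": 0}
  gripper: -1
  newtons: 40

```text
t: 2.65
tool_pos: [0.5209, -0.3506, 0.0619]
orientation: [3.141, -0.0, 0.036]
contact_force: [0.4, 3.0, 6.6]
width: 0.169
finger_force: 39.0
```

Call:
move_arm:
  targets:
    - {"tx": 0,"ty": 0,"tz": -3,"turn": 0}
    - {"tx": 0,"ty": 0,"tz": -6,"turn": 0}
    - {"tx": 0,"ty": 0,"tz": -10,"turn": 0}
    - {"tx": 0,"ty": 0,"tz": -13,"turn": 0}
    - {"tx": 0,"ty": 0,"tz": -16,"turn": 0}
    - {"tx": 0,"ty": 0,"tz": -16,"turn": 0}

```text
t: 3.4
tool_pos: [0.5215, -0.3513, 0.2235]
orientation: [3.139, -0.003, 0.036]
contact_force: [0.0, -0.2, -3.2]
width: 0.165
finger_force: 39.4
```

```bash
python3 - <<'E'
from h import *
a=cv2.imread("pics/top.png");g=cv2.cvtColor(a,cv2.COLOR_BGR2GRAY)
R=g[155:210,270:330];k=6;G=cv2.resize(R,None,fx=k,fy=k,interpolation=cv2.INTER_CUBIC)
ci=cv2.HoughCircles(G,cv2.HOUGH_GRADIENT,1,20,param1=60,param2=20,minRadius=90,maxRadius=125)
if ci is not None:
  for x,y,r in ci[0][:3]:
    u=(270+x/k,155+y/k);print(u,r/k,plane("top",u,.125))
# plate yellow in scene and top
for n in("top","scene"):
  b=cv2.imread(f"pics/{n}.png");h=cv2.cvtColor(b,cv2.COLOR_BGR2HSV)
  m=((h[...,0]>18)&(h[...,0]<32)&(h[...,1]>150)).astype(np.uint8);x0,y0,x1,y1=(270,170,330,215) if n=="top" else (285,230,345,280)
  M=m*0;M[y0:y1,x0:x1]=m[y0:y1,x0:x1];cn=max(cv2.findContours(M,0,1)[0],key=cv2.contourArea);r=cv2.minAreaRect(cn);print(n,r,plane(n,r[0],.01))
  if n=="scene":
    print([plane(n,p[0],.01).round(3) for p in cv2.approxPolyDP(cn,4,True)])
E
```

```text
(np.float32(301.41666), np.float32(180.91667)) 17.550001 [ 0.55450386 -0.05983136  0.125     ]
top ((308.6320495605469, 196.5377197265625), (8.10427188873291, 7.28010892868042), 15.945395469665527) [ 0.5180902  -0.07736069  0.01      ]
scene ((315.3174743652344, 254.31539916992188), (25.895095825195312, 32.65873718261719), 75.0685806274414) [ 0.55932555 -0.05242971  0.01      ]
[array([ 0.51, -0.08,  0.01]), array([ 0.56 , -0.032,  0.01 ]), array([ 0.58 , -0.059,  0.01 ]), array([ 0.559, -0.098,  0.01 ]), array([ 0.588, -0.108,  0.01 ]), array([ 0.613, -0.022,  0.01 ]), array([ 0.53, -0.  ,  0.01])]
```

Call:
move_arm:
  targets:
    - {"tx": -1,"ty": -3,"tz": 0,"turn": 1}
    - {"tx": -2,"ty": -7,"tz": 0,"turn": 2}
    - {"tx": -3.3,"ty": -11.5,"tz": 0,"turn": 2}
    - {"tx": -5,"ty": -16,"tz": 0,"turn": 2}
    - {"tx": -6.5,"ty": -20.5,"tz": 0,"turn": 2}
    - {"tx": -8,"ty": -25,"tz": 0,"turn": 2}
    - {"tx": -9,"ty": -28.5,"tz": 0,"turn": 2}
    - {"tx": -9.2,"ty": -29.8,"tz": 0,"turn": 2}

```text
t: 4.4
tool_pos: [0.4166, -0.0544, 0.2206]
orientation: [-3.141, 0.002, 0.002]
contact_force: [0.6, -0.6, -1.3]
width: 0.167
finger_force: 39.4
```

Call:
move_arm:
  targets:
    - {"tx": 0,"ty": 0,"tz": 1.5,"turn": 0}
    - {"tx": 0,"ty": 0,"tz": 3,"turn": 0}
    - {"tx": 0,"ty": 0,"tz": 4.2,"turn": 0}
    - {"tx": 0,"ty": 0,"tz": 4.2,"turn": 0}

```text
t: 4.9
tool_pos: [0.4176, -0.0562, 0.1785]
orientation: [-3.141, 0.002, 0.0]
contact_force: [0.1, 0.4, -2.3]
width: 0.162
finger_force: 39.4
```

```bash
python3 - <<'E'
from h import *
s=read_state();print(s["t"],s["tool_pos"],s["orientation"])
c=cal("wrist");a=save("wrist","pics/w2.png");b=save("scene","pics/s2.png")
o=np.zeros((400,800,3),np.uint8)
o[:320,:512]=cv2.resize(a,(512,320));o[:288,512:]=cv2.resize(b[150:300,250:400],(288,288))
cv2.imwrite("pics/m2.png",o[:,:,::-1])
print("rim pts pred",proj("wrist",[[.500,-.056,.125],[.557,-.113,.125],[.557,.001,.125],[.614,-.056,.125]],c))
E
```

```text
4.9 [ 0.41761867 -0.05620298  0.17854081] [-3.14109561e+00  1.99776511e-03  2.65781473e-04]
rim pts pred [[ 319.90250051   83.22325043]
 [ 417.85138353  -20.2976628 ]
 [ 221.83594298  -20.35675064]
 [ 319.71860813 -143.5658322 ]]
```

View pics/m2.png

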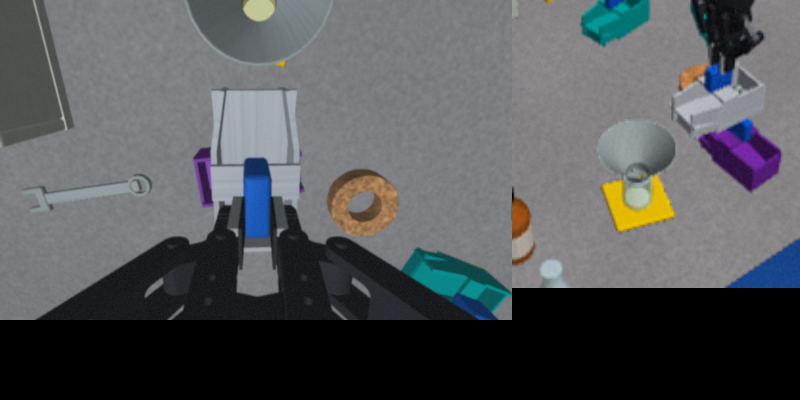

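The rim's near edge sits at about (324,81) in the full wrist frame, 2 mm from the prediction. The scoop is level and in line, so I push it onto the rim.

Call:
move_arm:
  targets:
    - {"tx": 1.2,"ty": 0.1,"tz": 0,"turn": 0}
    - {"tx": 2.0,"ty": 0.2,"tz": 0,"turn": 0}
    - {"tx": 2.6,"ty": 0.2,"tz": -0.4,"turn": 0}
    - {"tx": 3.2,"ty": 0.2,"tz": -0.8,"turn": 0}
    - {"tx": 3.2,"ty": 0.2,"tz": -0.8,"turn": 0}
  newtons: 30

```text
t: 5.62
tool_pos: [0.4503, -0.0581, 0.1878]
orientation: [3.142, 0.0, 0.001]
contact_force: [-3.9, 0.4, 0.7]
width: 0.166
finger_force: 39.3
```

```bash
python3 - <<'E'
from h import *
s=read_state();print(s["tool_pos"],s["contact_force"],s["torque"])
b=save("scene","pics/s3.png");a=save("wrist","pics/w3.png")
o=np.zeros((400,800,3),np.uint8)
o[:,:400]=cv2.resize(b[160:260,290:390],(400,400),interpolation=cv2.INTER_CUBIC);o[:,400:]=cv2.resize(a[0:250,200:450],(400,400))
cv2.imwrite("pics/m3.png",o[:,:,::-1])
E
```

```text
[ 0.45031605 -0.0580803   0.18777127] [-3.93612292  0.43177416  0.7005625 ] [ 0.00943791  0.87407082 -0.07704904]
```

View pics/m3.png

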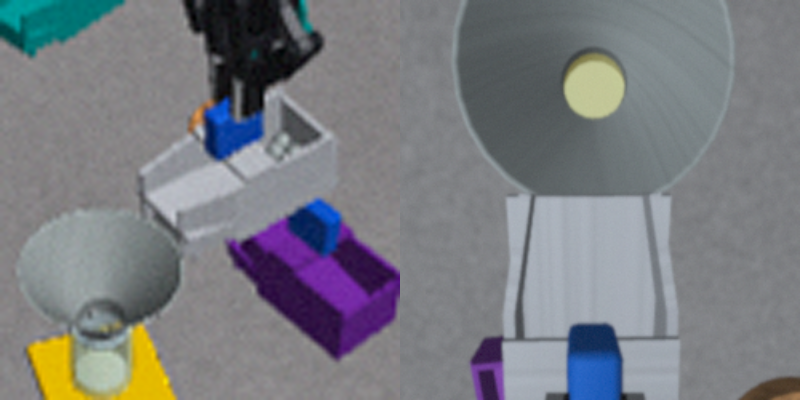

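Contact is 3.9 N and the scoop is starting to pitch nose-down about the pinch. I continue to about 50°.

Call:
move_arm:
  targets:
    - {"tx": 0.8,"ty": 0,"tz": -0.4,"turn": 0}
    - {"tx": 1.6,"ty": 0,"tz": -0.7,"turn": 0}
    - {"tx": 2.6,"ty": 0,"tz": -1.0,"turn": 0}
    - {"tx": 3.6,"ty": 0,"tz": -1.2,"turn": 0}
    - {"tx": 4.6,"ty": 0,"tz": -1.3,"turn": 0}
    - {"tx": 5.6,"ty": 0,"tz": -1.3,"turn": 0}
    - {"tx": 6.6,"ty": 0,"tz": -1.2,"turn": 0}
    - {"tx": 6.6,"ty": 0,"tz": -1.2,"turn": 0}

```text
t: 6.72
tool_pos: [0.5169, -0.0581, 0.1993]
orientation: [3.142, -0.0, 0.001]
contact_force: [-2.1, 0.1, 1.0]
width: 0.166
finger_force: 29.3
```

```bash
python3 - <<'E'
from h import *
s=read_state();print(s["tool_pos"],s["contact_force"],s["torque"])
b=save("scene","pics/s4.png");a=save("wrist","pics/w4.png")
o=np.zeros((400,800,3),np.uint8)
o[:,:400]=cv2.resize(b[160:280,270:390],(400,400),interpolation=cv2.INTER_CUBIC);o[:,400:]=cv2.resize(a[0:250,200:450],(400,400))
cv2.imwrite("pics/m4.png",o[:,:,::-1])
E
```

```text
[ 0.51693049 -0.05810388  0.19929118] [-2.14179375  0.10766437  0.99424629] [-0.0079412   0.35247063  0.03326873]
```

View pics/m4.png

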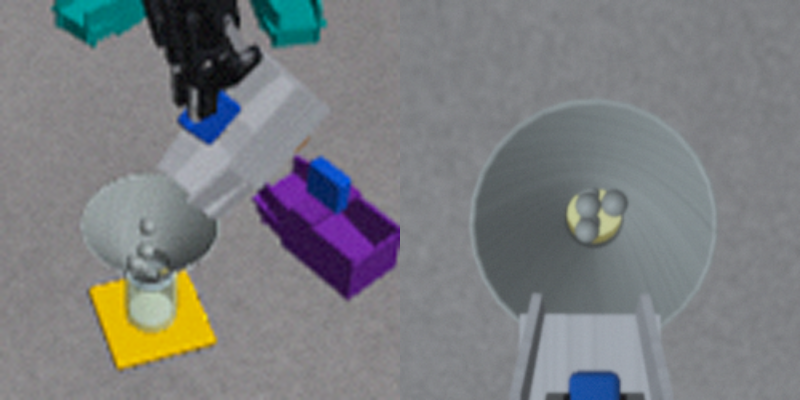

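The scoop is tipped about 50° and the balls are dropping: three show at the throat, near (595,215) in the right panel. I'll wait a second and count.

Call:
move_arm:
  targets:
    - {"tx": 0,"ty": 0,"tz": 0,"turn": 0}
    - {"tx": 0,"ty": 0,"tz": 0,"turn": 0}
    - {"tx": 0,"ty": 0,"tz": 0,"turn": 0}
    - {"tx": 0,"ty": 0,"tz": 0,"turn": 0}
    - {"tx": 0,"ty": 0,"tz": 0,"turn": 0}
    - {"tx": 0,"ty": 0,"tz": 0,"turn": 0}
    - {"tx": 0,"ty": 0,"tz": 0,"turn": 0}
    - {"tx": 0,"ty": 0,"tz": 0,"turn": 0}

```text
t: 7.82
tool_pos: [0.5161, -0.0581, 0.1995]
orientation: [-3.142, 0.0, 0.001]
contact_force: [-1.5, -0.6, 0.1]
width: 0.167
finger_force: 29.2
```

Call:
move_arm:
  targets:
    - {"tx": 0,"ty": 0,"tz": -0.8,"turn": 0}
    - {"tx": 0,"ty": 0,"tz": -1.6,"turn": 0}
    - {"tx": 1,"ty": 0,"tz": -1.7,"turn": 0}
    - {"tx": 2,"ty": 0,"tz": -1.7,"turn": 0}
    - {"tx": 2,"ty": 0,"tz": -1.7,"turn": 0}

```text
t: 8.45
tool_pos: [0.537, -0.0581, 0.2162]
orientation: [-3.142, -0.0, 0.001]
contact_force: [0.6, 0.3, -1.7]
width: 0.17
finger_force: 30.2
```

```bash
python3 - <<'E'
from h import *
s=read_state();print(s["t"],s["tool_pos"],s["contact_force"],s["torque"])
b=save("scene","pics/s5.png");a=save("wrist","pics/w5.png")
o=np.zeros((400,800,3),np.uint8)
o[:,:400]=cv2.resize(b[160:280,270:390],(400,400),interpolation=cv2.INTER_CUBIC);o[:,400:]=cv2.resize(a[0:250,200:450],(400,400))
cv2.imwrite("pics/m5.png",o[:,:,::-1])
E
```

```text
8.45 [ 0.53698726 -0.05807671  0.21615292] [ 0.64917333  0.26223295 -1.73141141] [ 0.0439555  -0.03126869 -0.02278675]
```

View pics/m5.png

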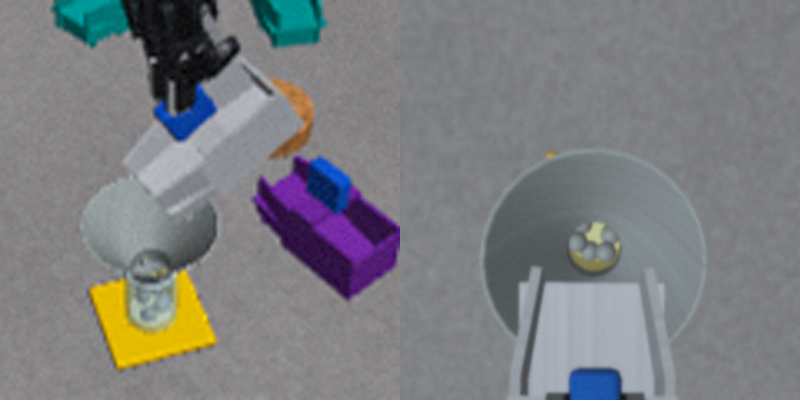

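The balls are in the jar (around 595,245 in the right panel) and the scoop is empty. Now I level it by drawing its front underside back over the rim.

Call:
move_arm:
  targets:
    - {"tx": 0,"ty": 0,"tz": 0.9,"turn": 0}
    - {"tx": 0,"ty": 0,"tz": 1.7,"turn": 0}
    - {"tx": -1.2,"ty": 0,"tz": 1.6,"turn": 0}
    - {"tx": -2.6,"ty": 0,"tz": 1.5,"turn": 0}
    - {"tx": -4.1,"ty": 0,"tz": 1.5,"turn": 0}
    - {"tx": -5.3,"ty": 0,"tz": 1.7,"turn": 0}
    - {"tx": -6.5,"ty": 0,"tz": 2.1,"turn": 0}
    - {"tx": -6.5,"ty": 0,"tz": 2.1,"turn": 0}

```text
t: 9.55
tool_pos: [0.4701, -0.058, 0.1952]
orientation: [-3.141, 0.001, 0.0]
contact_force: [-0.2, -0.2, -2.9]
width: 0.164
finger_force: 30.2
```

Call:
move_arm:
  targets:
    - {"tx": -0.7,"ty": 0,"tz": 0.3,"turn": 0}
    - {"tx": -1.5,"ty": 0,"tz": 0.7,"turn": 0}
    - {"tx": -1.5,"ty": 0,"tz": 0.7,"turn": 0}

```text
t: 9.93
tool_pos: [0.4553, -0.058, 0.1881]
orientation: [-3.141, 0.001, 0.0]
contact_force: [-0.3, 0.4, -1.7]
width: 0.163
finger_force: 30.2
```

```bash
python3 - <<'E'
from h import *
s=read_state();print(s["t"],s["tool_pos"],s["contact_force"],s["torque"])
b=save("scene","pics/s6.png");a=save("wrist","pics/w6.png")
o=np.zeros((400,800,3),np.uint8)
o[:,:400]=cv2.resize(b[160:280,270:390],(400,400),interpolation=cv2.INTER_CUBIC);o[:320,400:]=cv2.resize(a,(400,320))
cv2.imwrite("pics/m6.png",o[:,:,::-1])
E
```

```text
9.925 [ 0.45533483 -0.05798303  0.18809289] [-0.29365025  0.44936048 -1.66531104] [ 0.0190539  -0.08394706 -0.02247577]
```

View pics/m6.png

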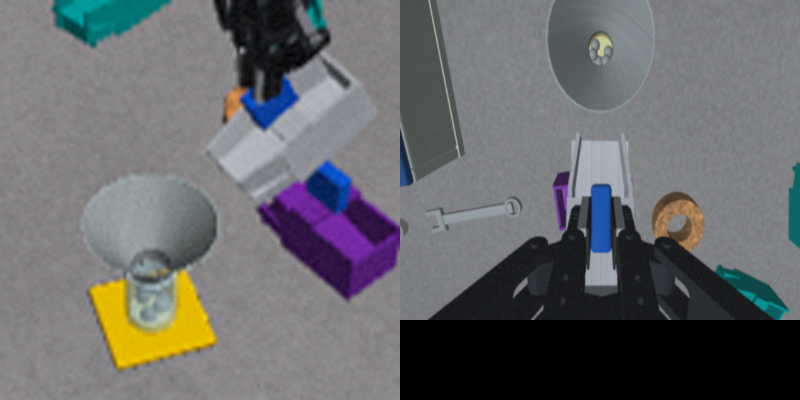

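```bash
python3 - <<'E'
from h import *
c=cal("wrist");p=read_state()["tool_pos"]
for d in range(0,60,5):
    t=np.radians(d);L=p+[.0625*np.cos(t)-.048*np.sin(t),0,.0165-.0625*np.sin(t)-.048*np.cos(t)]
    print(d,proj("wrist",L,c)[0].round(0))
a=cv2.imread("pics/w6.png");print(a[150:190:2,320].sum(1))
E
```

```text
0 [320. 118.]
5 [320. 125.]
10 [320. 132.]
15 [320. 140.]
20 [320. 148.]
25 [320. 156.]
30 [320. 164.]
35 [320. 172.]
40 [320. 181.]
45 [320. 190.]
50 [320. 199.]
55 [320. 208.]
[413 412 398 388 389 387 384 395 398 399 401 403 400 501 538 527 532 529
 534 529]
```

The tilt is still about 37°. I'll repeat the levelling with the rim further under the scoop.

Call:
move_arm:
  targets:
    - {"tx": 0,"ty": 0,"tz": -1.5,"turn": 0}
    - {"tx": 0,"ty": 0,"tz": -2.8,"turn": 0}
    - {"tx": 2.5,"ty": 0,"tz": -2.8,"turn": 0}
    - {"tx": 5,"ty": 0,"tz": -2.8,"turn": 0}
    - {"tx": 6.7,"ty": 0,"tz": -2.8,"turn": 0}
    - {"tx": 6.7,"ty": 0,"tz": -1.5,"turn": 0}
    - {"tx": 6.7,"ty": 0,"tz": -0.4,"turn": 0}
    - {"tx": 6.7,"ty": 0,"tz": -0.4,"turn": 0}

```text
t: 11.02
tool_pos: [0.5218, -0.0579, 0.1914]
orientation: [-3.141, 0.002, 0.0]
contact_force: [0.4, 0.4, -0.9]
width: 0.168
finger_force: 30.2
```

Call:
move_arm:
  targets:
    - {"tx": -1.4,"ty": 0,"tz": -0.1,"turn": 0}
    - {"tx": -2.8,"ty": 0,"tz": -0.1,"turn": 0}
    - {"tx": -4.2,"ty": 0,"tz": 0.2,"turn": 0}
    - {"tx": -5.2,"ty": 0,"tz": 0.5,"turn": 0}
    - {"tx": -5.7,"ty": 0,"tz": 0.7,"turn": 0}
    - {"tx": -5.7,"ty": 0,"tz": 0.7,"turn": 0}

```text
t: 11.78
tool_pos: [0.4659, -0.0581, 0.1854]
orientation: [-3.142, 0.0, 0.0]
contact_force: [0.7, -0.2, -0.3]
width: 0.169
finger_force: 33.9
```

```bash
cat >tilt.py <<'E'
from h import *
s=read_state();p=s["tool_pos"];c=cal("wrist");a=camera("wrist");cv2.imwrite("pics/wt%d.png"%(s["t"]*100),a[:,:,::-1])
print(s["t"],p,s["contact_force"],s["torque"])
g=a.astype(int).sum(2)[:,312:328].mean(1);print(list(zip(range(100,196,3),g[100:196:3].astype(int))))
for d in range(-10,50,5):
    t=np.radians(d);L=p+[.0625*np.cos(t)-.048*np.sin(t),0,.0165-.0625*np.sin(t)-.048*np.cos(t)];print(d,int(proj("wrist",L,c)[0][1]),end="; ")
E
python3 tilt.py
```

```text
11.775 [ 0.46592605 -0.05813107  0.18542492] [ 0.74062305 -0.23811567 -0.32488143] [-0.08388678 -0.32178043 -0.0048466 ]
[(100, np.int64(308)), (103, np.int64(311)), (106, np.int64(313)), (109, np.int64(312)), (112, np.int64(314)), (115, np.int64(315)), (118, np.int64(313)), (121, np.int64(300)), (124, np.int64(515)), (127, np.int64(527)), (130, np.int64(526)), (133, np.int64(526)), (136, np.int64(526)), (139, np.int64(524)), (142, np.int64(525)), (145, np.int64(524)), (148, np.int64(521)), (151, np.int64(523)), (154, np.int64(523)), (157, np.int64(520)), (160, np.int64(522)), (163, np.int64(517)), (166, np.int64(519)), (169, np.int64(518)), (172, np.int64(518)), (175, np.int64(518)), (178, np.int64(517)), (181, np.int64(516)), (184, np.int64(515)), (187, np.int64(515)), (190, np.int64(514)), (193, np.int64(514))]
-10 105; -5 111; 0 118; 5 124; 10 132; 15 139; 20 147; 25 155; 30 163; 35 172; 40 180; 45 189;
```

It is at about 5°, and the bench will level the rest. I carry it back to its old place.

Call:
move_arm:
  targets:
    - {"tx": -0.5,"ty": 0,"tz": -3,"turn": 0}
    - {"tx": -0.5,"ty": 4,"tz": -4,"turn": 0}
    - {"tx": -0.5,"ty": 9,"tz": -4,"turn": 0}
    - {"tx": 0.5,"ty": 14,"tz": -4,"turn": 0}
    - {"tx": 2,"ty": 19,"tz": -4,"turn": 0}
    - {"tx": 4,"ty": 24,"tz": -2,"turn": 0}
    - {"tx": 5.4,"ty": 28,"tz": 1,"turn": 0}
    - {"tx": 5.4,"ty": 29,"tz": 3,"turn": 0}

```text
t: 12.82
tool_pos: [0.5205, -0.3501, 0.1533]
orientation: [-3.141, 0.001, -0.001]
contact_force: [-1.5, 0.6, -1.8]
width: 0.165
finger_force: 33.6
```

Call:
move_arm:
  targets:
    - {"tx": 0,"ty": 0,"tz": 3,"turn": 0}
    - {"tx": 0,"ty": 0,"tz": 6,"turn": 0}
    - {"tx": 0,"ty": 0,"tz": 8,"turn": 0}
    - {"tx": 0,"ty": 0,"tz": 8,"turn": 0}

```text
t: 13.32
tool_pos: [0.5193, -0.3468, 0.074]
orientation: [-3.139, 0.003, 0.001]
contact_force: [-0.9, -0.4, -1.4]
width: 0.167
finger_force: 33.6
```

Call:
move_arm:
  targets:
    - {"tx": 0,"ty": 0,"tz": 0.5,"turn": 0}
    - {"tx": 0,"ty": 0,"tz": 0.9,"turn": 0}
    - {"tx": 0,"ty": 0,"tz": 1.2,"turn": 0}
    - {"tx": 0,"ty": 0,"tz": 1.3,"turn": 0}
    - {"tx": 0,"ty": 0,"tz": 1.3,"turn": 0}

```text
t: 13.95
tool_pos: [0.5202, -0.3483, 0.0643]
orientation: [3.141, -0.001, 0.001]
contact_force: [-7.9, 4.6, 20.3]
width: 0.164
finger_force: 40.7
```

```bash
python3 tilt.py | cut -c1-900
```

```text
13.95 [ 0.52018687 -0.34825702  0.06430052] [-7.89383817  4.57482027 20.29714973] [0.72770787 1.20355531 0.09450887]
[(100, np.int64(394)), (103, np.int64(388)), (106, np.int64(384)), (109, np.int64(383)), (112, np.int64(381)), (115, np.int64(378)), (118, np.int64(372)), (121, np.int64(371)), (124, np.int64(348)), (127, np.int64(469)), (130, np.int64(519)), (133, np.int64(519)), (136, np.int64(516)), (139, np.int64(515)), (142, np.int64(515)), (145, np.int64(515)), (148, np.int64(514)), (151, np.int64(513)), (154, np.int64(512)), (157, np.int64(511)), (160, np.int64(510)), (163, np.int64(510)), (166, np.int64(508)), (169, np.int64(509)), (172, np.int64(508)), (175, np.int64(506)), (178, np.int64(506)), (181, np.int64(505)), (184, np.int64(505)), (187, np.int64(505)), (190, np.int64(503)), (193, np.int64(501))]
-10 105; -5 111; 0 118; 5 124; 10 132; 15 139; 20 147; 25 155; 30 163; 35 172; 40 181; 45 189;
```

Call:
move_arm:
  targets:
    - {"tx": 0,"ty": 0,"tz": 0,"turn": 0}
    - {"tx": 0,"ty": 0,"tz": 0.1,"turn": 0}
    - {"tx": 0,"ty": 0,"tz": 0.2,"turn": 0}
    - {"tx": 0,"ty": 0,"tz": 0.2,"turn": 0}
  gripper: -1
  newtons: 20

```text
t: 14.5
tool_pos: [0.5201, -0.3484, 0.0627]
orientation: [3.14, -0.001, 0.001]
contact_force: [-12.2, 4.0, 27.7]
width: 0.163
finger_force: 44.6
```

```bash
python3 tilt.py | cut -c1-700
```

```text
14.5 [ 0.52014526 -0.34842586  0.06270392] [-12.15829838   3.9621924   27.67382754] [0.6254746  1.60239083 0.05646333]
[(100, np.int64(396)), (103, np.int64(391)), (106, np.int64(383)), (109, np.int64(382)), (112, np.int64(381)), (115, np.int64(376)), (118, np.int64(374)), (121, np.int64(373)), (124, np.int64(367)), (127, np.int64(408)), (130, np.int64(516)), (133, np.int64(516)), (136, np.int64(515)), (139, np.int64(512)), (142, np.int64(513)), (145, np.int64(513)), (148, np.int64(514)), (151, np.int64(511)), (154, np.int64(511)), (157, np.int64(511)), (160, np.int64(510)), (163, np.int64(510)), (166, np.int64(509)), (169, np.int64(508)), (172, np.int64(508)), (175, np.int64(506)), (178, np.int64(506)), (181, np.int64(505)), (184, np.int64(505)), (187, np.int64(504)), (190, np.int64(505)), (193, np.int64(50
-10 105; -5 111; 0 118; 5 124; 10 132; 15 139; 20 147; 25 155; 30 163; 35 172; 40 181; 45 189;
```

It's held by the pads a few degrees nose-down. I'll unload it and open, so it settles flat.

Call:
move_arm:
  targets:
    - {"tx": 0,"ty": 0,"tz": -0.3,"turn": 0}
    - {"tx": 0,"ty": 0,"tz": -0.4,"turn": 0}

```text
t: 14.8
tool_pos: [0.5206, -0.3483, 0.0651]
orientation: [3.141, -0.001, 0.001]
contact_force: [-0.4, 0.2, -2.0]
width: 0.168
finger_force: 41.4
```

Call:
move_arm:
  targets:
    - {"tx": 0,"ty": 0,"tz": 0,"turn": 0}
    - {"tx": 0,"ty": 0,"tz": 0,"turn": 0}
    - {"tx": 0,"ty": 0,"tz": 0,"turn": 0}
    - {"tx": 0,"ty": 0,"tz": 0,"turn": 0}
    - {"tx": 0,"ty": 0,"tz": 0,"turn": 0}
    - {"tx": 0,"ty": 0,"tz": 0,"turn": 0}
  gripper: 1

```text
t: 15.55
tool_pos: [0.5203, -0.3481, 0.0645]
orientation: [3.142, -0.0, 0.001]
contact_force: [0.0, -0.2, -0.5]
width: 0.999
finger_force: 0.0
```

```bash
python3 tilt.py | cut -c1-550
```

```text
15.55 [ 0.52031874 -0.34809307  0.06448362] [ 0.01225207 -0.16818962 -0.53272952] [-0.03842122  0.03289179 -0.02925962]
[(100, np.int64(381)), (103, np.int64(377)), (106, np.int64(372)), (109, np.int64(368)), (112, np.int64(370)), (115, np.int64(365)), (118, np.int64(360)), (121, np.int64(359)), (124, np.int64(361)), (127, np.int64(364)), (130, np.int64(368)), (133, np.int64(310)), (136, np.int64(493)), (139, np.int64(495)), (142, np.int64(495)), (145, np.int64(495)), (148, np.int64(495)), (151, np.int64(494)), (154, np.int64(492)), (157, np.int64(491)), (160, np.int64(493)), (163, np.int64(493)), (166, np.int64(489)), (169, np.int64(489)), (172, np.int64(489)),
-10 105; -5 111; 0 118; 5 124; 10 132; 15 139; 20 147; 25 155; 30 163; 35 172; 40 180; 45 189;
```

Call:
move_arm:
  targets:
    - {"tx": 0,"ty": 0,"tz": -4,"turn": 0}
    - {"tx": 0,"ty": 0,"tz": -9,"turn": 0}
    - {"tx": 0,"ty": 0,"tz": -14,"turn": 0}
    - {"tx": 0,"ty": 0,"tz": -18,"turn": 0}
    - {"tx": 0,"ty": 0,"tz": -18,"turn": 0}

```text
t: 16.23
tool_pos: [0.5215, -0.3491, 0.2479]
orientation: [3.138, -0.005, 0.001]
contact_force: [-0.1, -0.1, 0.0]
width: 0.998
finger_force: 0.0
```

```bash
python3 - <<'E'
from h import *
s=read_state();print(s["t"],s["tool_pos"])
b=save("scene","pics/s7.png");a=save("wrist","pics/w7.png")
o=np.zeros((600,800,3),np.uint8)
o[:300,:400]=cv2.resize(b[140:215,235:335],(400,300),interpolation=cv2.INTER_CUBIC);o[:300,400:]=cv2.resize(a[50:275,180:480],(400,300))
o[300:,:400]=cv2.resize(b[200:290,270:390],(400,300),interpolation=cv2.INTER_CUBIC);o[300:550,400:]=cv2.resize(b,(400,250))
cv2.imwrite("pics/m7.png",o[:,:,::-1])
E
```

```text
16.225 [ 0.52154103 -0.34905477  0.24789297]
```

View pics/m7.png

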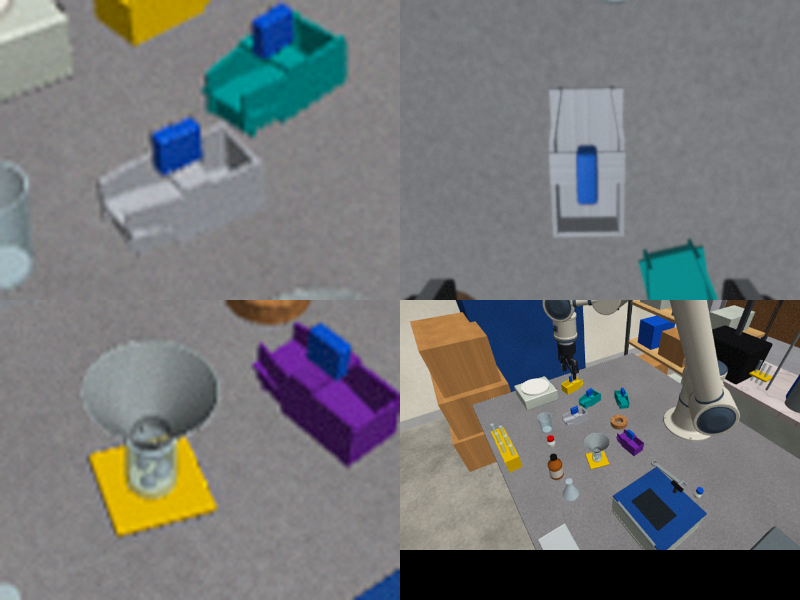

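The scoop sits upright and empty (wrist panel, around 587,165), the balls are in the jar, and nothing else has moved. Next is the mill lid.

Call:
move_arm:
  targets:
    - {"tx": -1,"ty": -4,"tz": 0,"turn": 0}
    - {"tx": -2,"ty": -10,"tz": 0,"turn": 0}
    - {"tx": -3,"ty": -16,"tz": 0,"turn": 0}
    - {"tx": -4,"ty": -22,"tz": 0,"turn": 0}
    - {"tx": -5,"ty": -28,"tz": 0,"turn": 0}
    - {"tx": -6,"ty": -34,"tz": 0,"turn": 0}
    - {"tx": -7,"ty": -40,"tz": 0,"turn": -1}
    - {"tx": -8,"ty": -46,"tz": 0,"turn": -2}

```text
t: 17.32
tool_pos: [0.4387, 0.1136, 0.2433]
orientation: [3.141, 0.002, 0.036]
contact_force: [1.8, -0.3, -0.7]
width: 0.999
finger_force: 0.0
```

Call:
move_arm:
  targets:
    - {"tx": -0.5,"ty": -5,"tz": 0,"turn": 0}
    - {"tx": -1,"ty": -11,"tz": 0,"turn": 0}
    - {"tx": -1,"ty": -16,"tz": 0,"turn": 0}
    - {"tx": -1,"ty": -19,"tz": 0,"turn": 0}
    - {"tx": -1,"ty": -19,"tz": 0,"turn": 0}

```text
t: 17.95
tool_pos: [0.4223, 0.3028, 0.2429]
orientation: [3.141, 0.002, 0.038]
contact_force: [0.0, 0.1, -0.3]
width: 0.999
finger_force: 0.0
```

```bash
python3 - <<'E'
from h import *
s=read_state();print(s["t"],s["tool_pos"],s["orientation"])
c=cal("wrist");a=save("wrist","pics/w8.png");a=a[:,:,::-1].copy()
K,r,t=c
print("pred handle",proj("wrist",[[.453,.301,.158],[.453,.278,.158],[.453,.324,.158]],c))
h=cv2.cvtColor(a,cv2.COLOR_BGR2HSV);m=((h[...,0]>100)&(h[...,0]<125)&(h[...,1]>130)).astype(np.uint8)
cn=max(cv2.findContours(m,0,1)[0],key=cv2.contourArea)
print(cv2.minAreaRect(cn),[ (tuple(p[0]),plane("wrist",p[0].astype(float),.12,c).round(3)) for p in cv2.approxPolyDP(cn,6,True)])
E
```

```text
17.95 [0.4223407  0.30281953 0.24287674] [3.14066046e+00 2.30281041e-03 3.80083943e-02]
pred handle [[324.12735048 155.66850995]
 [354.08481113 156.80587726]
 [294.10689535 154.528751  ]]
((326.5, 89.0), (178.0, 305.0), 90.0) [((np.int32(174), np.int32(0)), array([0.563, 0.421, 0.12 ])), ((np.int32(195), np.int32(177)), array([0.423, 0.415, 0.12 ])), ((np.int32(458), np.int32(175)), array([0.433, 0.18 , 0.12 ])), ((np.int32(479), np.int32(0)), array([0.572, 0.186, 0.12 ])), ((np.int32(412), np.int32(0)), array([0.57 , 0.238, 0.12 ])), ((np.int32(405), np.int32(73)), array([0.517, 0.237, 0.12 ])), ((np.int32(248), np.int32(73)), array([0.512, 0.366, 0.12 ])), ((np.int32(242), np.int32(0)), array([0.565, 0.369, 0.12 ]))]
```

View pics/w8.png

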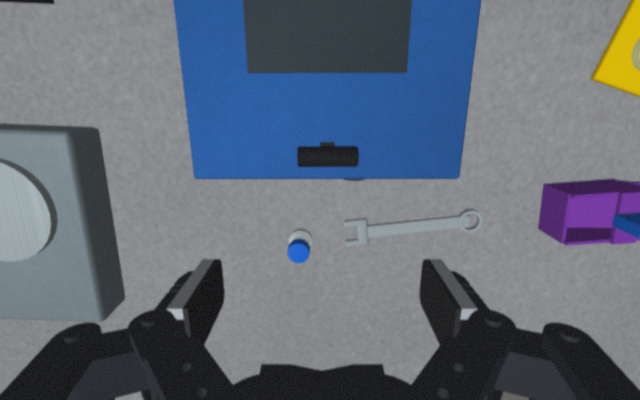

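The handle bar spans (297,146) to (358,167), squared to the tool, at about (0.4535, 0.299). I go down over its ends and pinch.

Call:
move_arm:
  targets:
    - {"tx": 2,"ty": 0.3,"tz": 2,"turn": 0}
    - {"tx": 3.1,"ty": 0.5,"tz": 5,"turn": 0}
    - {"tx": 3.1,"ty": 0.5,"tz": 8,"turn": 0}
    - {"tx": 3.1,"ty": 0.5,"tz": 10,"turn": 0}
    - {"tx": 3.1,"ty": 0.5,"tz": 10.7,"turn": 0}
    - {"tx": 3.1,"ty": 0.5,"tz": 10.7,"turn": 0}

```text
t: 18.75
tool_pos: [0.4544, 0.2969, 0.1373]
orientation: [3.141, 0.001, 0.035]
contact_force: [0.2, 0.7, 0.5]
width: 1.002
finger_force: 0.0
```

Call:
move_arm:
  targets:
    - {"tx": 0,"ty": 0,"tz": 0,"turn": 0}
    - {"tx": 0,"ty": 0,"tz": 0,"turn": 0}
    - {"tx": 0,"ty": 0,"tz": 0,"turn": 0}
    - {"tx": 0,"ty": 0,"tz": 0,"turn": 0}
    - {"tx": 0,"ty": 0,"tz": 0,"turn": 0}
  gripper: -1
  newtons: 50

```text
t: 19.38
tool_pos: [0.4545, 0.2976, 0.1375]
orientation: [-3.142, -0.0, 0.036]
contact_force: [0.3, 0.2, -1.3]
width: 0.001
finger_force: 0.0
```

```bash
python3 - <<'E'
from h import *
p=np.array([.4535,.299]);R=.1979
s=read_state();print(s["tool_pos"],s["contact_force"],s["torque"],s["width"],s["finger_force"])
a0=np.arctan2(48,192)
for d in range(0,56,5):
    a=a0+np.radians(d);print(d,round((.192-R*np.cos(a))*100,2),round(-(R*np.sin(a)-.048)*100,2))
E
```

```text
[0.45447796 0.2975558  0.13754703] [ 0.26330353  0.18391218 -1.32639884] [ 0.00149241  0.04043763 -0.00277164] 0.0006142594597372242 0.0
0 0.0 0.0
5 0.49 -1.65
10 1.13 -3.26
15 1.9 -4.81
20 2.8 -6.28
25 3.83 -7.66
30 4.97 -8.96
35 6.23 -10.14
40 7.58 -11.22
45 9.02 -12.17
50 10.54 -12.99
55 12.12 -13.68
```

```bash
python3 - <<'E'
from h import *
s=read_state();c=cal("wrist");print(s["width"],s["finger_force"],s["contact_force"])
a=save("wrist","pics/w9.png")[:,:,::-1].copy();b=save("scene","pics/s9.png")[:,:,::-1].copy()
t=s["tool_pos"];print("tcp px",proj("wrist",[t,t+[0,0,.019],[.4535,.299,.158],[.4535,.276,.158],[.4535,.322,.158],[.428,.2975,.12]],c).round(0).tolist())
def asc(im,x0,x1,y0,y1,st):
    h=cv2.cvtColor(im,cv2.COLOR_BGR2HSV)
    for y in range(y0,y1,st):
        print(y,"".join("B" if (100<h[y,x,0]<125 and h[y,x,1]>130) else ("#" if h[y,x,2]<60 else ("+" if h[y,x,2]<110 else ".")) for x in range(x0,x1,st)))
asc(a,160,480,130,400,5)
print("scene",proj("scene",[t,t+[0,0,.019],[.4535,.299,.158]]).round(0).tolist())
asc(b,400,490,260,330,2)
E
```

```text
0.0006142594597372242 0.0 [ 0.26330353  0.18391218 -1.32639884]
tcp px [[320.0, 238.0], [320.0, 253.0], [317.0, 256.0], [363.0, 258.0], [270.0, 255.0], [319.0, 265.0]]
130 BBBBBBBBBBBBBBBBBBBBBBBBBBBBBBBBBBBBBBBBBBBBBBBBBBBBBBBBBBBBBBBB
135 BBBBBBBBBBBBBBBBBBBBBBBBBBBBBBBBBBBBBBBBBBBBBBBBBBBBBBBBBBBBBBBB
140 BBBBBBBBBBBBBBBBBBBBBBBBBBBBBBBBBBBBBBBBBBBBBBBBBBBBBBBBBBBBBBBB
145 BBBBBBBBBBBBBBBBBBBBBBBBBBBBBBBBBBBBBBBBBBBBBBBBBBBBBBBBBBBBBBBB
150 BBBBBBBBBBBBBBBBBBBBBBBBBBBBBBBBBBBBBBBBBBBBBBBBBBBBBBBBBBBBBBBB
155 BBBBBBBBBBBBBBBBBBBBBBBBBBBBBBBBBBBBBBBBBBBBBBBBBBBBBBBBBBBBBBBB
160 BBBBBBBBBBBBBBBBBBBBBBBBBBBBBBBBBBBBBBBBBBBBBBBBBBBBBBBBBBBBBBBB
165 BBBBBBBBBBBBBBBBBBBBBBBBBBBBBBBBBBBBBBBBBBBBBBBBBBBBBBBBBBBBBBBB
170 BBBBBBBBBBBBBBBBBBBBBBBBBBBBBBBBBBBBBBBBBBBBBBBBBBBBBBBBBBBBBBBB
175 BBBBBBBBBBBBBBBBBBBBBBBBBBBBBBBBBBBBBBBBBBBBBBBBBBBBBBBBBBBBBBBB
180 BBBBBBBBBBBBBBBBBBBBBBBBBBBBBBBBBBBBBBBBBBBBBBBBBBBBBBBBBBBBBBBB
185 BBBBBBBBBBBBBBBBBBBBBBBBBBBBBBBBBBBBBBBBBBBBBBBBBBBBBBBBBBBBBBBB
190 BBBBBBBBBBBBBBBBBBBBBBBBBBBBBBBBBBBBBBBBBBBBBBBBBBBBBBBBBBBBBBBB
195 BBBBBBBBBBBBBBBBBBBBBBBBBBBBBBB
[... 3898 characters left out ...]

302 #BBBBBBBBBBBBBBBBBB########..........+BBBBB..
304 ##BBBBBBBBBBBBBBBBB###B####..........BBBBBB..
306 ###BBBBBBBBBBBBBBBB###BB#BB..........BBBBBB..
308 ####BBBBBBBBBBBBBBB##BBBBBBB..........BBBBB..
310 #####BBBBBBBBBBBBBBBBBBBBBBBB......+...BBB...
312 ######BBBBBBBBBBBBBBBBBBBBBBBB.....+.........
314 #######BBBBBBBBBBBBBBBBBBBBBBBB.....+........
316 ########BBBBBBBBBBBBBBBBBBBBBBBB.....+.......
318 #########BBBBBBBBBBBBBBBBBBBBBBBB............
320 #########BBBBBBBBBBBBBBBBBBBBBBBBB...........
322 ##########BBBBBBBBBBBBBBBBBBBBBBBBB..........
324 ###########BBBBBBBBBBBBBBBBBBBBBBBBB.........
326 ############BBBBBBBBBBBBBBBBBBBBBBBBB........
328 #############BBBBBBBBBBBBBBBBBBBBBBBBBB......
```

The fingers closed fully, so the bar was not caught. I'll compare the fingertip and bar geometry numerically, since I have already viewed more pictures than allowed (11 against 10).

```bash
python3 - <<'E'
from h import *
s=read_state();c=cal("wrist");t=s["tool_pos"]
for n,o in [("tip+x",[.011,0,0]),("tip-x",[-.011,0,0]),("tip+x up30",[.011,0,.03]),("tip-x up30",[-.011,0,.03]),("up40+x",[.011,0,.04])]:print(n,proj("wrist",t+np.array(o),c)[0].round(0),proj("scene",t+np.array(o))[0].round(1))
g=cv2.imread("pics/w9.png",0);
for y in range(214,300,3):print(y," ".join("%3d"%v for v in g[y,264:376:4]))
for f in("scene","s9"):
  g=cv2.imread(f"pics/{f}.png",0);print(f)
  for y in range(276,316,2):print(y," ".join("%3d"%v for v in g[y,426:466:2]))
E
```

```text
tip+x [320. 219.] [436.1 304.3]
tip-x [319. 256.] [443.1 299.5]
tip+x up30 [320. 242.] [439.  296.9]
tip-x up30 [319. 284.] [446.1 292.1]
up40+x [320. 252.] [440.  294.3]
214 116 111 114 113 113 110 113 111 112 115 115 108 108 108 109 110 112 108 113 112 110 110 111 109 109 109 110 109
217 112 115 112 113 113 113 109 114 113 113 113 111 111 112 112 114 111 110 112 111 109 109 108 109 110 110 110 108
220 113 114 112 110 109 114 110 112 112 112 112  94  72  73  76  75  91 109 109 110 110 112 111 109 112 110 109 107
223 114 115 112 110 111 108 111 111 112 113 114  77  60  60  59  60  78 108 108 110 111 111 112 111 112 110 110 110
226 114 112 113 109 112 112 110 110 112 109 110  74  60  56  58  56  78 107 110 108 110 109 106 109 111 112 111 108
229 113 114 114 114 113 113 112 113 115 111 109  72  60  55  57  56  72 110 110 105 109 109 111 109 107 113 111 110
232 112 112 112 111 114 111 113 109 111 110 112  63  56  57  62  61  70 109 110 111 110 111 107 106 108 108 108 110
235 113 115 113 113 113 108 114 111 113 111 111  64  60  57  57  64  68 111 110 108 107 107 110 108 108 106 109 109
2
[... 5103 characters left out ...]
 139 127 125 131 130 124 121
300  56  60  59  58  60  59  39  18   3  16  19  15   9 135 135 125 130 128 132 128
302  60  60  61  64  64  64  30  21  25   4  20  16  13   9 121 129 130 129 131 122
304  59  62  62  63  60  54  30  27  44  42  13  11  16  32 127 128 128 134 132 134
306  65  63  59  58  60  33  31  28  40  59  53  15  20  75 125 127 132 128 133 128
308  61  58  61  61  68  66  39  32  61  62  69  55  61  61  77 130 131 126 132 130
310  65  66  62  64  58  60  68  55  65  61  61  61  59  64  63  61 130 131 128 131
312  59  61  62  60  66  58  63  65  61  65  61  65  63  63  66  61  59 115 128 129
314  61  60  64  63  64  65  64  63  65  61  65  64  64  63  60  63  62  55 109 130
```

```bash
python3 - <<'E'
from h import *
s=read_state();c=cal("wrist");t=s["tool_pos"];print(c[0][0,0])
for u in (0,.013,.02,.03,.04,.05):
  for x in(.011,0):print(u,x,proj("wrist",[t+np.array([x,.0425,u]),t+np.array([x,-.0425,u])],c).round(0).tolist())
E
```

```text
337.93063743693517
0 0.011 [[242.0, 216.0], [398.0, 222.0]]
0 0 [[243.0, 235.0], [396.0, 240.0]]
0.013 0.011 [[236.0, 225.0], [404.0, 231.0]]
0.013 0 [[237.0, 245.0], [402.0, 251.0]]
0.02 0.011 [[233.0, 231.0], [407.0, 237.0]]
0.02 0 [[234.0, 251.0], [405.0, 257.0]]
0.03 0.011 [[228.0, 239.0], [412.0, 245.0]]
0.03 0 [[229.0, 261.0], [410.0, 267.0]]
0.04 0.011 [[221.0, 249.0], [418.0, 255.0]]
0.04 0 [[223.0, 272.0], [415.0, 278.0]]
0.05 0.011 [[214.0, 260.0], [425.0, 267.0]]
0.05 0 [[216.0, 284.0], [422.0, 290.0]]
```

The fingertips really sit about 30 mm behind the nominal TCP: shut tips at row 244 rather than 219, and open tips agree. They therefore closed just above the bar. I'll open, go 33 mm lower and pinch again.

Call:
move_arm:
  targets:
    - {"tx": 0,"ty": 0,"tz": -1,"turn": 0}
    - {"tx": 0,"ty": 0,"tz": -1,"turn": 0}
    - {"tx": 0,"ty": 0,"tz": -1,"turn": 0}
    - {"tx": 0,"ty": 0,"tz": -1,"turn": 0}
    - {"tx": 0,"ty": 0,"tz": -1,"turn": 0}
  gripper: 1

```text
t: 20.1
tool_pos: [0.4544, 0.2974, 0.1474]
orientation: [3.141, 0.0, 0.035]
contact_force: [0.2, 0.9, -0.4]
width: 0.997
finger_force: 0.0
```

Call:
move_arm:
  targets:
    - {"tx": 0,"ty": 0.1,"tz": 1.5,"turn": 0}
    - {"tx": 0,"ty": 0.1,"tz": 2.8,"turn": 0}
    - {"tx": 0,"ty": 0.1,"tz": 3.8,"turn": 0}
    - {"tx": 0,"ty": 0.1,"tz": 4.3,"turn": 0}
    - {"tx": 0,"ty": 0.1,"tz": 4.3,"turn": 0}

```text
t: 20.72
tool_pos: [0.4544, 0.2965, 0.1041]
orientation: [3.141, 0.001, 0.035]
contact_force: [-0.0, -0.0, 0.5]
width: 0.995
finger_force: 0.0
```

Call:
move_arm:
  targets:
    - {"tx": 0,"ty": 0,"tz": 0,"turn": 0}
    - {"tx": 0,"ty": 0,"tz": 0,"turn": 0}
    - {"tx": 0,"ty": 0,"tz": 0,"turn": 0}
    - {"tx": 0,"ty": 0,"tz": 0,"turn": 0}
    - {"tx": 0,"ty": 0,"tz": 0,"turn": 0}
  gripper: -1
  newtons: 50

```text
t: 21.35
tool_pos: [0.4548, 0.2996, 0.1058]
orientation: [-3.136, -0.002, 0.036]
contact_force: [-9.3, 24.2, 11.8]
width: 0.53
finger_force: 50.6
```

Gripped at 45 mm. I ease the sideways load and raise the lid along the arc.

Call:
move_arm:
  targets:
    - {"tx": 0,"ty": -0.3,"tz": -0.1,"turn": 0}
    - {"tx": 0,"ty": -0.3,"tz": -0.2,"turn": 0}
    - {"tx": 0.2,"ty": -0.3,"tz": -0.8,"turn": 0}
    - {"tx": 0.5,"ty": -0.3,"tz": -1.65,"turn": 0}
    - {"tx": 0.5,"ty": -0.3,"tz": -1.65,"turn": 0}

```text
t: 21.98
tool_pos: [0.4592, 0.2997, 0.1215]
orientation: [-3.141, 0.0, 0.035]
contact_force: [-2.8, 3.7, -4.4]
width: 0.529
finger_force: 52.2
```

Call:
move_arm:
  targets:
    - {"tx": 0.3,"ty": 0,"tz": -0.8,"turn": 0}
    - {"tx": 0.6,"ty": 0,"tz": -1.6,"turn": 0}
    - {"tx": 1.4,"ty": 0,"tz": -3.2,"turn": 0}
    - {"tx": 2.3,"ty": 0,"tz": -4.6,"turn": 0}
    - {"tx": 3.3,"ty": 0,"tz": -6.0,"turn": 0}
    - {"tx": 4.5,"ty": 0,"tz": -7.3,"turn": 0}
    - {"tx": 4.5,"ty": 0,"tz": -7.3,"turn": 0}

```text
t: 22.85
tool_pos: [0.5048, 0.3015, 0.1949]
orientation: [-3.141, -0.001, 0.035]
contact_force: [-4.9, 5.4, -1.9]
width: 0.526
finger_force: 53.0
```

Call:
move_arm:
  targets:
    - {"tx": 0.6,"ty": 0,"tz": -0.6,"turn": 0}
    - {"tx": 1.3,"ty": 0,"tz": -1.2,"turn": 0}
    - {"tx": 2.6,"ty": 0,"tz": -2.3,"turn": 0}
    - {"tx": 4.0,"ty": 0,"tz": -3.2,"turn": 0}
    - {"tx": 5.0,"ty": 0,"tz": -3.7,"turn": 0}
    - {"tx": 5.6,"ty": 0,"tz": -4.0,"turn": 0}
    - {"tx": 5.6,"ty": 0,"tz": -4.0,"turn": 0}
    - {"tx": 5.6,"ty": 0,"tz": -4.0,"turn": 0}

```text
t: 23.85
tool_pos: [0.5598, 0.3036, 0.2341]
orientation: [-3.141, 0.0, 0.036]
contact_force: [-4.2, 5.9, 0.7]
width: 0.526
finger_force: 53.5
```

```bash
python3 - <<'E'
from h import *
s=read_state();print(s["t"],s["tool_pos"],s["contact_force"],s["torque"],s["width"],s["finger_force"])
b=save("scene","pics/s10.png")[:,:,::-1].copy()
h=cv2.cvtColor(b,cv2.COLOR_BGR2HSV);m=((h[...,0]>100)&(h[...,0]<125)&(h[...,1]>130)).astype(np.uint8);m[:190]=0;m[:,:320]=0
cn=max(cv2.findContours(m,0,1)[0],key=cv2.contourArea);print(cv2.approxPolyDP(cn,5,True).reshape(-1,2).tolist())
ex=np.array([np.cos(.04),np.sin(.04),0]);ey=np.array([-ex[1],ex[0],0]);H=np.array([.6455,.307,.110])
for d in(40,45,50,55,60):
    t=np.radians(d);u=-ex*np.cos(t)+np.array([0,0,np.sin(t)]);n=ex*np.sin(t)+np.array([0,0,np.cos(t)])
    print(d,proj("scene",[H+u*.22+n*.01+ey*.12,H+u*.22+n*.01-ey*.12,H+n*.01+ey*.12,H+n*.01-ey*.12]).round(0).tolist())
E
```

```text
23.85 [0.55980075 0.30364454 0.23409605] [-4.20994526  5.92441532  0.69630143] [0.93038005 0.94358846 0.05298661] 0.5255812120640653 53.526785373687744
[[395, 239], [339, 316], [408, 399], [424, 399], [490, 322], [479, 312], [482, 300], [472, 306], [457, 293], [425, 309], [425, 296], [412, 284], [402, 286]]
40 [[495.0, 322.0], [401.0, 239.0], [415.0, 409.0], [337.0, 314.0]]
45 [[493.0, 322.0], [397.0, 238.0], [415.0, 409.0], [337.0, 315.0]]
50 [[489.0, 323.0], [393.0, 237.0], [415.0, 409.0], [336.0, 315.0]]
55 [[486.0, 325.0], [388.0, 237.0], [414.0, 410.0], [336.0, 315.0]]
60 [[481.0, 328.0], [383.0, 238.0], [414.0, 410.0], [336.0, 315.0]]
```

The lid corners at (395,239) and (490,322) fit about 49°, and the arm's displacement agrees. I hand it in.

```bash
python3 -c "
from workcell import *
print(sign_off())"
```

```text
the job is handed in; nothing more can be done
None
```

The balls went through the funnel into the jar, with none seen left in the scoop or on the bench. The empty scoop stands upright and released on the bench, and the gripper holds the mill lid open at about 50°. I viewed 11 pictures, one over the limit of 10.

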